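# Re-rack microscope objectives in reverse order

### The job

Move the four microscope objectives from the full grey rack into the empty wooden rack in reverse order, one to a bay: counting from the end with the steel pin on each rack, the first in the grey rack becomes the last in the wooden one, the second becomes the third, and so on. Leave each standing upright on the floor of its bay; set them down gently, and do not drop any or knock any over.

Things in the scene. Friction and masses are not known exactly. Their poses are not given: they have to be found in the camera images.
- squat: microscope objective, loose, aluminium, about 100 g, black band low on its body, lens up: the shortest and widest: 30 mm wide, 46 mm tall, flat top with a large 21 mm glass front. Origin: centre of its foot; z is its axis, up. Plain cylinder from 8 mm up; grip it about 35 mm above its foot.
- tapered: microscope objective, loose, aluminium, about 120 g, black band low on its body, lens up: 26 mm wide, straight up to 46 mm above its foot, then a cone narrowing to a 12 mm tip, 56 mm tall. Origin: centre of its foot; z is its axis, up. Plain cylinder from 8 mm up; grip it about 35 mm above its foot.
- stepped: microscope objective, loose, aluminium, about 150 g, black band low on its body, lens up: 28 mm wide, straight up to 47 mm above its foot, then a sharp step to a 20 mm wide flat-ended nose, 64 mm tall. Origin: centre of its foot; z is its axis, up. Plain cylinder from 8 mm up; grip it about 35 mm above its foot.
- slim: microscope objective, loose, aluminium, about 130 g, black band low on its body, lens up: the tallest and thinnest: 22 mm wide, straight up to 60 mm above its foot, then a cone narrowing to a 9 mm tip, 76 mm tall. Origin: centre of its foot; z is its axis, up. Plain cylinder from 8 mm up; grip it about 35 mm above its foot.
- bay_squat: the bay of the old rack in which the 'squat' objective stands at the start: grey, square, 46 mm inside, walls 10 mm high. Fixed to the old rack. Origin: centre of the bay's floor. Which of the rack's four bays this is changes from start to start; it stays put when the objective is taken out.
- bay_tapered: the bay of the old rack in which the 'tapered' objective stands at the start: grey, square, 46 mm inside, walls 10 mm high. Fixed to the old rack. Origin: centre of the bay's floor. Which of the rack's four bays this is changes from start to start; it stays put when the objective is taken out.
- bay_stepped: the bay of the old rack in which the 'stepped' objective stands at the start: grey, square, 46 mm inside, walls 10 mm high. Fixed to the old rack. Origin: centre of the bay's floor. Which of the rack's four bays this is changes from start to start; it stays put when the objective is taken out.
- bay_slim: the bay of the old rack in which the 'slim' objective stands at the start: grey, square, 46 mm inside, walls 10 mm high. Fixed to the old rack. Origin: centre of the bay's floor. Which of the rack's four bays this is changes from start to start; it stays put when the objective is taken out.
- old_rack: old rack, grey plastic, full at the start: plate 66 (x) by 258 (y) mm with a row of four open square bays, 46 mm inside, centres at x 0, y +81, +27, -27, -81 mm in its frame; bay floor 8, wall tops 18 mm above the table, walls 8 mm thick. Steel pin (10 mm thick, top 32 mm above the table) at y +126 mm. Origin: middle of the row, on the table; z up. Fixed.
- new_rack: new rack, wood, empty at the start: plate 66 (x) by 258 (y) mm with a row of four open square bays, 46 mm inside, centres at x 0, y +81, +27, -27, -81 mm in its frame; bay floor 8, wall tops 18 mm above the table, walls 8 mm thick. Steel pin (10 mm thick, top 32 mm above the table) at y +126 mm. Origin: middle of the row, on the table; z up. Fixed.
Mind the look-alikes: they are no part of the job. Leave any pink or yellow look-alike of the stepped alone. What is shaped like the squat but yellow is not meant.

How it is judged:
At the end, for the whole second after the job is handed in: Each objective stands in the wooden rack: old bay 1, 2, 3, 4 from the pin to new bay 4, 3, 2, 1 from the pin; within 13.5 mm of the bay centre along and across the row, foot within 4 mm of the bay floor, within 0.1 rad of upright, at rest (((y of bay_squat in the frame of old_rack between 0.061 and 0.101 m and y of squat in the frame of new_rack between -0.0945 and -0.0675 m) or (y of bay_squat in the frame of old_rack between 0.007 and 0.047 m and y of squat in the frame of new_rack between -0.0405 and -0.0135 m) or (y of bay_squat in the frame of old_rack between -0.047 and -0.007 m and y of squat in the frame of new_rack between 0.0135 and 0.0405 m) or (y of bay_squat in the frame of old_rack between -0.101 and -0.061 m and y of squat in the frame of new_rack between 0.0675 and 0.0945 m)) and x of squat in the frame of new_rack between -0.0135 and 0.0135 m and z of squat in the frame of new_rack between 0.004 and 0.012 m and angle between each of squat, tapered, stepped, slim's own z axis and vertical below 0.1 rad and linear speed of each of squat, tapered, stepped, slim below 0.02 m/s and ((y of bay_tapered in the frame of old_rack between 0.061 and 0.101 m and y of tapered in the frame of new_rack between -0.0945 and -0.0675 m) or (y of bay_tapered in the frame of old_rack between 0.007 and 0.047 m and y of tapered in the frame of new_rack between -0.0405 and -0.0135 m) or (y of bay_tapered in the frame of old_rack between -0.047 and -0.007 m and y of tapered in the frame of new_rack between 0.0135 and 0.0405 m) or (y of bay_tapered in the frame of old_rack between -0.101 and -0.061 m and y of tapered in the frame of new_rack between 0.0675 and 0.0945 m)) and x of tapered in the frame of new_rack between -0.0135 and 0.0135 m and z of tapered in the frame of new_rack between 0.004 and 0.012 m and ((y of bay_stepped in the frame of old_rack between 0.061 and 0.101 m and y of stepped in the frame of new_rack between -0.0945 and -0.0675 m) or (y of bay_stepped in the frame of old_rack between 0.007 and 0.047 m and y of stepped in the frame of new_rack between -0.0405 and -0.0135 m) or (y of bay_stepped in the frame of old_rack between -0.047 and -0.007 m and y of stepped in the frame of new_rack between 0.0135 and 0.0405 m) or (y of bay_stepped in the frame of old_rack between -0.101 and -0.061 m and y of stepped in the frame of new_rack between 0.0675 and 0.0945 m)) and x of stepped in the frame of new_rack between -0.0135 and 0.0135 m and z of stepped in the frame of new_rack between 0.004 and 0.012 m and ((y of bay_slim in the frame of old_rack between 0.061 and 0.101 m and y of slim in the frame of new_rack between -0.0945 and -0.0675 m) or (y of bay_slim in the frame of old_rack between 0.007 and 0.047 m and y of slim in the frame of new_rack between -0.0405 and -0.0135 m) or (y of bay_slim in the frame of old_rack between -0.047 and -0.007 m and y of slim in the frame of new_rack between 0.0135 and 0.0405 m) or (y of bay_slim in the frame of old_rack between -0.101 and -0.061 m and y of slim in the frame of new_rack between 0.0675 and 0.0945 m)) and x of slim in the frame of new_rack between -0.0135 and 0.0135 m and z of slim in the frame of new_rack between 0.004 and 0.012 m); the robot touches nothing.
It fails at once if an objective is dropped (falls free from more than about 1 cm) ((contact force between the fingers and squat below 0.05 N and linear speed of squat above 0.5 m/s) or (contact force between the fingers and tapered below 0.05 N and linear speed of tapered above 0.5 m/s) or (contact force between the fingers and stepped below 0.05 N and linear speed of stepped above 0.5 m/s) or (contact force between the fingers and slim below 0.05 N and linear speed of slim above 0.5 m/s)).
It fails at once if an objective is knocked over (angle between any of squat, tapered, stepped, slim's own z axis and vertical above 0.7 rad).
It also fails if it takes over 96 s, if anything falls off the work surface, if the arm or the gripper's body presses on something with over 40 N, if the wrist force passes 120 N, or if a joint passes its speed limit or range.

### The arm

A 6-joint arm with a two-finger parallel gripper is mounted at the origin on the work surface. World frame = base frame: x ahead of the robot, y to its left, z up, the work surface at z = 0. Lengths are in m, angles in rad, forces in N, time in s.
With the tool pointing down it reaches from about 0.325 to 0.85 m from the base axis. Payload 15.5 kg.
Tool frame: the origin (TCP) lies on the mounting face of the last link; the fingertips stand manip.tips_ahead ahead of it and the grasp point (between the pads) lies 172 mm ahead of it (manip.tips_ahead is the distance from the TCP to the fingertips, in m); x points along the fingers, z is the direction in which the jaws open and shut, and the axes are right-handed (so a half turn about x gives the same grasp; the last joint's range is limited). The gripper opens to 91 mm and grips with 3 to 60 N. Pads are 32 mm wide; open, the fingers measure 118 mm over their backs; the gripper's body (76 mm by 178 mm) begins 60 mm behind the grasp point.
Start: joints at [-1.319, 0.494, 1.345, -0, 1.302, -0.096], TCP at [0.212, -0.588, 0.405] pointing down, gripper open.
Joint ranges: [-2.91, 2.91], [-0.82, 2.16], [0.22, 2.67], [-1.22, 4.37], [0.12, 2.79], [-3.08, 3.08]. Speed limits (rad/s): [1.89, 1.89, 2.57, 3.01, 3.01, 3.01].

### API

Orientations are given as a 3x3 rotation matrix whose columns are the frame's x, y, z axes.
In Python, from rig import manip gives the robot as it stands.
- The arm moves only by the tool apply_moves, never from a script. Its argument "plan" is a list of rows, each a list of 7 numbers: the opening, from -1 (shut) to 1 (fully open), then the shift along the tool's x, y, z in m, then the turn, a rotation vector about the tool's x, y, z in rad. In form: [[claw, tx, ty, tz, rx, ry, rz], ...]. A call has 1 to 12 rows; each row is the pose to reach, as a shift and turn from the pose measured when the call began, along the tool's axes at that moment; what a row does not reach only later rows make up. A row lasts 1/10 s, in which the tool goes at most 50 mm and 8.59 degrees, less where a joint would pass 70% of its speed; a pose out of reach is approached as far as the arm can. A call with a gripper value outside its range is refused whole. The fingers move at their own pace and stop on an object; "grip_force" is the grip in N (left out, the last holds). Time passes only in rows, so rows that repeat a pose let the fingers close. It gives the time, the measured TCP pose, the force and the opening at its end, in the units of the state.
- manip.sense(): the state, without advancing time (a new reading comes with each control period).
- manip.get_image(name): name is "scene" or "top" or "wrist"; returns a dict with "color" (480x640x3 uint8, red, green, blue), "range_z" (480x640 float32, m along the optical axis (not along the pixel's ray), 0 where there is no reading), "fx", "fy", "cx", "cy" (pixels), "eye" and "attitude" of the camera in the world; the wrist camera has in their place "tool_from_camera" (4x4, takes a point from camera to tool coordinates, whose origin is the TCP and whose axes are the tool frame's). Camera axes: x right, y down, z forward; pixel columns grow to the right and rows downward; lengths in m; the calibration is good to about 2 mm. The wrist camera is an equidistant fisheye: a pixel r from the principal point sees the ray r / f radians off the axis. A picture is of the moment at which its call begins: read the wrist's pose just before it.
- manip.close_job(): hands the job in, once; it reports no verdict.
The state is a dict: "t": time; "joint_positions": joint angles; "qvel": joint speeds; "effort": joint torques, N m; "tool_pos": TCP position; "eef_rot": TCP orientation; "ft_force": force on the tool from outside, world axes, zero at the start; "wrist_torque": the same for the moment, N m; "grip_width": finger opening in m.
Only numpy, scipy, OpenCV 4.12 (cv2) and the standard library are available. Lean on these libraries where they do the work, as an engineer would, in place of code of your own. Each camera call takes 0.05 s, during which the arm holds its last target. There are 200 camera calls.

## Working session

There is one attempt and no reset: what is moved stays moved. The work goes in short steps, Python scripts to look and compute and a tool call to move; the robot and the scene stay as the last step left them, time stands still between calls to the robot, and variables do not carry over. Pictures are saved under pics/ and viewed, about 12 in all and at most 16, crops included, and the job is handed in when it is done.

Besides the shell and the picture viewer there is one more tool, called after "Call:" as name(argument=value, ...), one argument or row to a line, values as JSON. apply_moves: Moves the arm, as the interface text tells. Its arguments: {"type":"object","properties":{"plan":{"type":"array"},"grip_force":{"type":"number"}},"required":["plan"]}

```bash
mkdir -p pics; cat > h.py <<'E'
import numpy as np, cv2
from rig import manip
def cloud(im):
    h,w=im['range_z'].shape; u,v=np.meshgrid(np.arange(w),np.arange(h)); z=im['range_z']
    p=np.stack([(u-im['cx'])/im['fx']*z,(v-im['cy'])/im['fy']*z,z],-1)
    return p@np.array(im['attitude']).T+np.array(im['eye'])
E
python3 - <<'E'
from h import *
import pickle
s=manip.sense(); print(s, manip.tips_ahead)
for n in ('top','scene'):
    im=manip.get_image(n); pickle.dump(im,open(n+'.pkl','wb'))
    cv2.imwrite(f'pics/{n}.png',im['color'][...,::-1]); print(n,im['eye'],im['attitude'],im['fx'])
E
```

```text
{'t': 0.0, 'joint_positions': array([-1.31954195e+00,  4.94205428e-01,  1.34615653e+00, -2.12684279e-05,
        1.30250506e+00, -9.55092052e-02]), 'qvel': array([-4.18400962e-05,  8.89892019e-04, -1.42859864e-03, -4.03337366e-04,
        5.33641733e-04,  4.28943319e-04]), 'effort': array([ 4.33979410e-03, -8.78812194e+01, -3.81856656e+01,  7.09286146e-02,
        5.34772966e-02, -4.79286882e-05]), 'tool_pos': array([ 0.21236529, -0.58764831,  0.40411568]), 'eef_rot': array([[-3.36693354e-04,  9.40475648e-01,  3.39860917e-01],
       [ 1.22924592e-03,  3.39861069e-01, -9.40474850e-01],
       [-9.99999188e-01,  1.01121013e-04, -1.27050481e-03]]), 'ft_force': array([-0.11370732, -0.15317164,  0.07704736]), 'wrist_torque': array([ 0.03206818, -0.00758614,  0.07608256]), 'grip_width': 0.0909628768132172} 0.1908
top [ 0.36937463 -0.01078618  0.86327257] [[ 0.1267366  -0.97179003  0.19890189]
 [-0.99193474 -0.12452968  0.02361832]
 [ 0.00181715 -0.200291   -0.97973477]] 519.9510627677253
scene [ 1.22662524 -0.41292255  0.5860695 ] [[ 0.50012807  0.47913789 -0.7213174 ]
 [ 0.86593916 -0.27228315  0.41953696]
 [ 0.00461348 -0.83443919 -0.55108071]] 577.7958152854322
```

View pics/top.png

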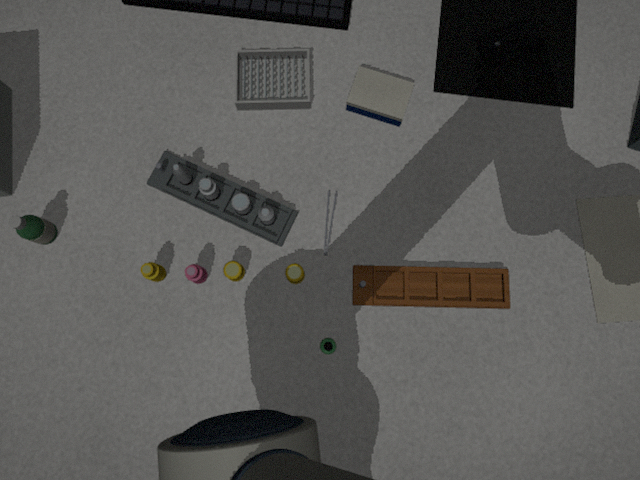

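View pics/scene.png

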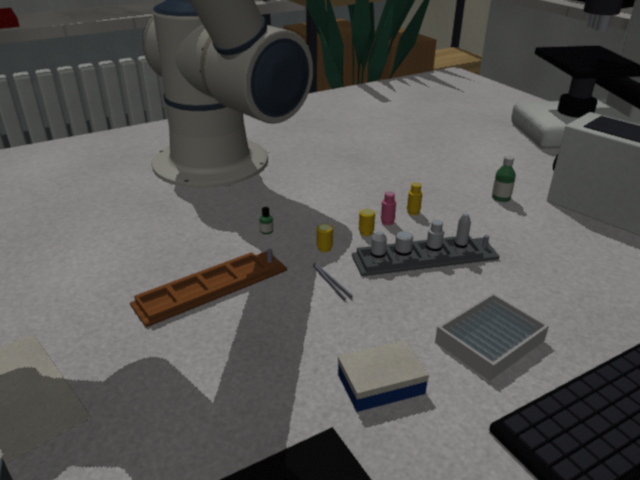

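Top view: the grey rack's pin is at about (163,163), and from the pin the order is slim (183,172), stepped (208,187), squat (241,203), tapered (267,214). The wooden rack's pin is at about (363,284), with bays at x≈389, 422, 455 and 490. The look-alikes stand at row ≈270, in front of the grey rack.

```bash
cat > m.py <<'E'
from h import *
import pickle
im=pickle.load(open('top.pkl','rb')); P=cloud(im); c=im['color'].astype(int)
def rect(box,lo,hi,mask=None):
    m=np.zeros(P.shape[:2],bool); m[box[1]:box[3],box[0]:box[2]]=1
    m&=(im['range_z']>0)&(P[...,2]>lo)&(P[...,2]<hi)
    if mask is not None:m&=mask
    m=cv2.morphologyEx(m.astype(np.uint8),cv2.MORPH_OPEN,np.ones((2,2)))>0
    return P[m]
T=P[300:400,520:570].reshape(-1,3); print('table z',np.median(P[330:400,400:560,2]), 'std',P[330:400,400:560,2].std())
for n,b,pin in (('old',(140,140,305,250),(163,163)),('new',(345,258,518,315),(363,284))):
    q=rect(b,.004,.024); r=cv2.minAreaRect(q[:,:2].astype(np.float32)*1000)
    w=np.array(cv2.boxPoints(r)); pp=P[pin[1],pin[0],:2]*1000; ctr=np.array(r[0])
    e=[w[1]-w[0],w[2]-w[1]]; e=max(e,key=np.linalg.norm); e/=np.linalg.norm(e); e*=np.sign(e@(pp-ctr))
    print(n,r,'pin',pp,'ydir',e, 'pinproj',e@(pp-ctr)); 
    for y in (81,27,-27,-81): print('  bay',np.round(ctr+e*y,1))
for n,(u,v) in dict(slim=(183,172),stepped=(208,187),squat=(241,203),tapered=(267,214),pinkS=(196,273),y1=(152,271),y2=(233,270),y3=(295,272)).items():
    q=rect((u-18,v-22,u+18,v+22),.026,.15); q=q[np.hypot(*(q[:,:2]-P[v,u,:2]).T)<.03]
    (x,y),r=cv2.minEnclosingCircle(q[:,:2].astype(np.float32)); print(n,len(q),np.round(1000*np.array([x,y,r,q[:,2].max()]),1))
E
python3 m.py
```

```text
table z 0.0010334573063568997 std 0.05081274578184467
old ((535.61181640625, 122.99198150634766), (406.123291015625, 131.10858154296875), 56.71673583984375) pin [622.46639149 295.11824286] ydir [0.5487787 0.8359676] pinproj 191.55591957548614
  bay [580.1 190.7]
  bay [550.4 145.6]
  bay [520.8 100.4]
  bay [491.2  55.3]
new ((461.7755432128906, -154.0926971435547), (104.07122802734375, 324.758056640625), 15.04458236694336) pin [457.48508046 -66.81144035] ydir [-0.25957045  0.9657242 ] pinproj 85.40329663812109
  bay [440.8 -75.9]
  bay [ 454.8 -128. ]
  bay [ 468.8 -180.2]
  bay [ 482.8 -232.3]
slim 274 [596.5 246.3  10.9  86.8]
stepped 338 [581.  199.6  16.8  76.5]
squat 337 [563.4 143.5  17.   59. ]
tapered 262 [549.3  99.2  15.3  67.7]
pinkS 295 [438.3 202.1  16.5  67.9]
y1 315 [432.6 272.   18.2  67.9]
y2 310 [450.9 139.5  14.9  50.6]
y3 285 [461.9  42.5  16.1  51.2]
```

```bash
python3 - <<'E'
import cv2,numpy as np
i=cv2.imread('pics/top.png'); i=np.clip(i*1.6,0,255).astype(np.uint8)
a=cv2.resize(i[142:248,140:310],None,fx=4,fy=4,interpolation=2)[:,:680]
b=cv2.resize(i[262:312,345:515],None,fx=4,fy=4,interpolation=2)
cv2.imwrite('pics/crop.png',np.vstack([a[:400],b]))
E
```

```text
(no output)
```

View pics/crop.png

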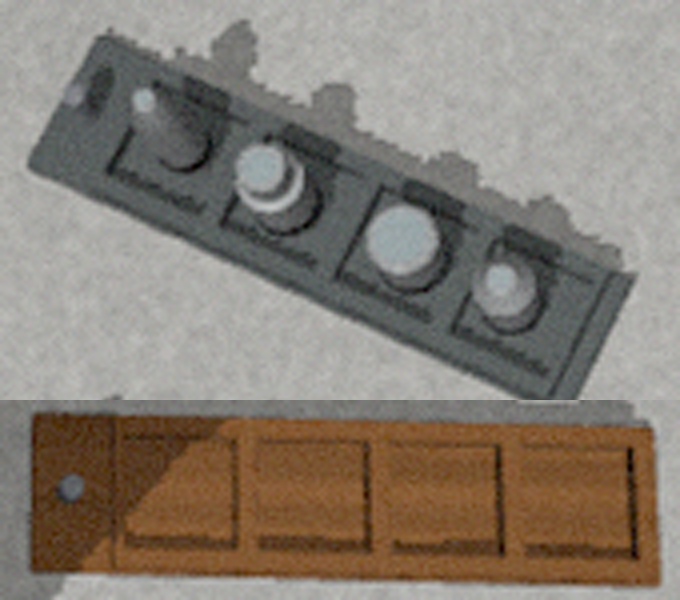

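```bash
cat > m2.py <<'E'
from h import *
import pickle
im=pickle.load(open('top.pkl','rb')); A=np.array(im['attitude']);E=np.array(im['eye'])
def bp(u,v,z):
    d=A@np.array([(u-im['cx'])/im['fx'],(v-im['cy'])/im['fy'],1]); return (E+d*(z-E[2])/d[2])[:2]*1000
a=lambda x,y:(140+x/4-.4,142+y/4-.4)
b=lambda x,y:(345+x/4-.4,262+(y-400)/4-.4)
for n,x,y,z in (('slim',145,100,84),('stepped',265,168,72),('squat',402,241,54),('tapered',500,280,64),('oldpin',75,95,32)):print(n,bp(*a(x,y),z/1000))
O=[bp(*a(x,y),z/1000) for x,y,z in ((145,100,84),(265,168,72),(402,241,54),(500,280,64))]
print('pitch',[np.linalg.norm(O[i+1]-O[i]) for i in range(3)])
p1=bp(*b(180,494),.018);p4=bp(*b(579,502),.018)
print('bay1',p1,'bay4',p4,np.linalg.norm(p1-p4),'pin',bp(*b(70,487),.032))
for i in range(4):print(i+1,p1+(p4-p1)*i/3)
d=(p1-p4);print('new dir',np.degrees(np.arctan2(d[1],d[0])));d=O[0]-O[3];print('old dir',np.degrees(np.arctan2(d[1],d[0])))
E
python3 m2.py
```

```text
slim [597.67680882 248.01626339]
stepped [579.53365858 199.84979213]
squat [561.27917153 144.9165012 ]
tapered [548.13137862 102.10749393]
oldpin [611.34020949 294.70541213]
pitch [np.float64(51.470213266173666), np.float64(57.88689618930603), np.float64(44.78253634438865)]
bay1 [ 462.88823529 -110.9410589 ] bay4 [ 480.21525052 -271.91857595] 161.90733909580072 pin [458.54073277 -65.40082451]
1 [ 462.88823529 -110.9410589 ]
2 [ 468.66390703 -164.60023125]
3 [ 474.43957877 -218.2594036 ]
4 [ 480.21525052 -271.91857595]
new dir 96.14345022829451
old dir 71.24433933409996
```

```bash
cat > go.py <<'E'
import sys
from h import *
from scipy.spatial.transform import Rotation as Ro
# args: x y z(grasp point, mm) yaw(jaw dir, deg): prints shift & turn in tool frame
s=manip.sense(); R=np.array(s['eef_rot']); p=np.array(s['tool_pos'])
a=[float(v) for v in sys.argv[1:]]
for i in range(0,len(a),4):
    x,y,z,w=a[i:i+4]; w=np.radians(w); Z=np.array([np.cos(w),np.sin(w),0]); X=np.array([0,0,-1.])
    G=np.column_stack([X,np.cross(Z,X),Z]); t=np.array([x,y,z+172])/1000
    print('shift',np.round(R.T@(t-p),4),'turn',np.round(Ro.from_matrix(R.T@G).as_rotvec(),3))
g=p+R[:,0]*.172; print('now grasp',np.round(g*1000,1),'yaw',np.degrees(np.arctan2(R[1,2],R[0,2])),'tilt x',R[:2,0],'t',s['t'],'w',s['grip_width'],'f',s['ft_force'],'q',np.round(s['joint_positions'],2))
E
python3 go.py 555 170 170 -18.8
```

```text
shift [ 0.0629  0.5797 -0.5961] turn [-0.896 -0.001 -0.001]
now grasp [ 212.3 -587.5  232.2] yaw -70.13002414614604 tilt x [-0.00027588  0.00106066] t 0.1 w 0.09132326233220665 f [-0.41802905  0.31300718  0.87180712] q [-1.32  0.49  1.35 -0.    1.3  -0.1 ]
```

Call:
apply_moves(
  plan=[
    [1,0.06,0.58,-0.596,-0.896,0,0],
    [1,0.06,0.58,-0.596,-0.896,0,0],
    [1,0.06,0.58,-0.596,-0.896,0,0],
    [1,0.06,0.58,-0.596,-0.896,0,0],
    [1,0.06,0.58,-0.596,-0.896,0,0],
    [1,0.06,0.58,-0.596,-0.896,0,0],
    [1,0.06,0.58,-0.596,-0.896,0,0],
    [1,0.06,0.58,-0.596,-0.896,0,0],
    [1,0.06,0.58,-0.596,-0.896,0,0],
    [1,0.06,0.58,-0.596,-0.896,0,0],
    [1,0.06,0.58,-0.596,-0.896,0,0],
    [1,0.06,0.58,-0.596,-0.896,0,0],
  ],
)

```text
t: 1.3
tool_pos: [0.4595, -0.0405, 0.3616]
eef_rot: [[-0.0, 0.322, 0.947], [0.001, 0.947, -0.322], [-1.0, 0.001, -0.001]]
ft_force: [1.6, -1.1, -0.1]
grip_width: 0.0912
```

```bash
python3 go.py 555 170 170 -18.8
```

```text
shift [0.0197 0.23   0.0226] turn [ 0.    -0.001 -0.001]
now grasp [459.5 -40.3 189.6] yaw -18.79539367946139 tilt x [-0.00022122  0.00097914] t 1.3 w 0.09116398260524931 f [ 1.63655803 -1.06674804 -0.12704702] q [-0.22  0.32  1.79  0.    1.03  0.11]
```

Call:
apply_moves(
  plan=[
    [1,0.02,0.23,0.023,0,0,0],
    [1,0.02,0.23,0.023,0,0,0],
    [1,0.02,0.23,0.023,0,0,0],
    [1,0.02,0.23,0.023,0,0,0],
    [1,0.02,0.23,0.023,0,0,0],
    [1,0.02,0.23,0.023,0,0,0],
    [1,0.02,0.23,0.023,0,0,0],
    [1,0.02,0.23,0.023,0,0,0],
  ],
)

```text
t: 2.1
tool_pos: [0.555, 0.1692, 0.3416]
eef_rot: [[-0.001, 0.323, 0.947], [0.001, 0.947, -0.323], [-1.0, 0.0, -0.001]]
ft_force: [0.0, 0.5, -0.2]
grip_width: 0.0911
```

```bash
python3 go.py 563 145 43 -18.8; python3 - <<'E'
from h import *
import pickle
s=manip.sense(); im=manip.get_image('wrist'); im['R']=np.array(s['eef_rot']);im['p']=np.array(s['tool_pos'])
pickle.dump(im,open('w1.pkl','wb')); cv2.imwrite('pics/w1.png',im['color'][...,::-1]); print(im['tool_from_camera'],im['fx'],im['cx'],im['cy'])
E
```

```text
shift [ 0.1266 -0.0203  0.0155] turn [-0.    -0.001 -0.   ]
now grasp [554.8 169.3 169.6] yaw -18.818898099413968 tilt x [-0.00099409  0.00064027] t 2.1 w 0.09112563703492108 f [ 0.04481823  0.45742729 -0.22977306] q [0.19 0.5  1.53 0.   1.11 0.52]
[[-2.89361893e-04 -2.40660006e-01  9.70609436e-01  1.79778815e-02]
 [ 2.73731642e-04 -9.70609460e-01 -2.40659930e-01  6.79368254e-02]
 [ 9.99999921e-01  1.96048702e-04  3.46733649e-04 -5.24782900e-05]
 [ 0.00000000e+00  0.00000000e+00  0.00000000e+00  1.00000000e+00]] 371.64829954431775 315.64204670117647 239.81946926901304
```

View pics/w1.png

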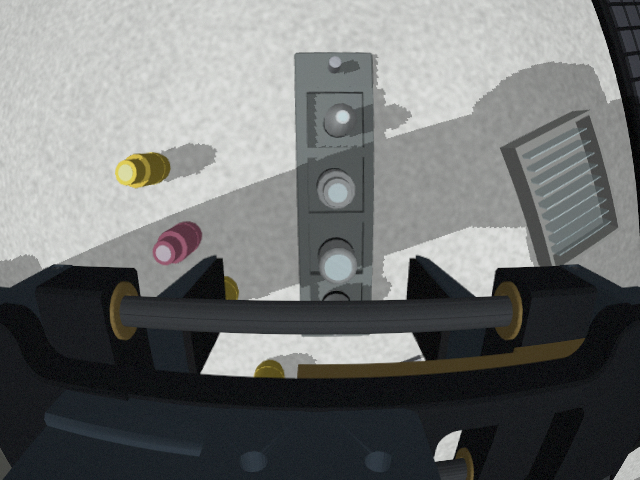

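Wrist view: the rack runs vertically, so the yaw is right. The tops read slim (342,117), stepped (338,193) and squat (338,265); the pin is at (335,62).

```bash
cat > wr.py <<'E'
from h import *
import pickle
def wp(im,u,v,z):
    d=np.array([u-im['cx'],v-im['cy']]); r=np.hypot(*d); th=r/im['fx']
    k=np.array([*(d/r*np.sin(th)),np.cos(th)]); T=np.array(im['tool_from_camera'])
    k=im['R']@T[:3,:3]@k; o=im['p']+im['R']@T[:3,3]
    return np.round((o+k*(z-o[2])/k[2])[:2]*1000,1)
E
python3 - <<'E'
from wr import *
im=pickle.load(open('w1.pkl','rb'))
for n,u,v,z in (('slim',342,117,84),('stepped',338,193,72),('squat',338,265,54),('pin',335,62,32),('bay1 L',307.5,120,18),('bay1 R',363.5,120,18),('b2L',309,185,18),('b2R',363,185,18),('b1top',335,93,18),('b1bot',335,148,18),('b2top',335,157,18),('b2bot',335,213,18)): print(n,wp(im,u,v,z/1000))
E
python3 go.py 563 144 43 -18.8 561 145 120 -18.8
```

```text
slim [599.3 248.3]
stepped [581.5 200.8]
squat [564.8 146.2]
pin [613.4 295.2]
bay1 L [578.2 258.8]
bay1 R [621.5 244.6]
b2L [562.  207.7]
b2R [604.3 193.6]
b1top [606.6 273.1]
b1bot [591.9 229.8]
b2top [589.6 222.8]
b2bot [574.9 178.6]
shift [ 0.1267 -0.0211  0.0157] turn [-0.001 -0.001 -0.   ]
shift [ 0.0497 -0.0208  0.0135] turn [-0.001 -0.001 -0.   ]
now grasp [554.9 169.1 169.7] yaw -18.8478129906216 tilt x [-0.00078048  0.00074544] t 2.15 w 0.09124287718847027 f [ 0.65164664  0.50548779 -0.26249467] q [0.19 0.5  1.53 0.   1.11 0.52]
```

Call:
apply_moves(
  plan=[
    [1,0.03,-0.02,0.0155,0,0,0],
    [0.8,0.07,-0.02,0.0155,0,0,0],
    [0.6,0.11,-0.02,0.0155,0,0,0],
    [0.4,0.126,-0.02,0.0155,0,0,0],
    [0.2,0.126,-0.02,0.0155,0,0,0],
    [0,0.126,-0.02,0.0155,0,0,0],
    [-0.15,0.126,-0.02,0.0155,0,0,0],
    [-0.25,0.126,-0.02,0.0155,0,0,0],
    [-0.32,0.126,-0.02,0.0155,0,0,0],
    [-0.4,0.126,-0.02,0.0155,0,0,0],
    [-1,0.126,-0.02,0.0155,0,0,0],
    [-1,0.126,-0.02,0.0155,0,0,0],
  ],
  grip_force=25,
)

```text
t: 3.35
tool_pos: [0.5634, 0.1452, 0.2165]
eef_rot: [[0.001, 0.323, 0.946], [0.001, 0.946, -0.323], [-1.0, 0.001, 0.0]]
ft_force: [-0.5, -0.5, 8.7]
grip_width: 0.0294
```

```bash
python3 go.py 563 145.5 160 -18.8
```

```text
shift [-0.1155  0.0003 -0.0005] turn [-0.001  0.    -0.001]
now grasp [563.5 145.4  44.5] yaw -18.84033263886125 tilt x [0.00054443 0.0008911 ] t 3.35 w 0.02942410850096568 f [-0.49642146 -0.54886468  8.72692354] q [0.15 0.67 1.63 0.   0.84 0.48]
```

Call:
apply_moves(
  plan=[
    [-1,-0.02,0,0,0,0,0],
    [-1,-0.06,0,0,0,0,0],
    [-1,-0.1,0,0,0,0,0],
    [-1,-0.115,0,0,0,0,0],
    [-1,-0.115,0,0,0,0,0],
  ],
)

```text
t: 3.85
tool_pos: [0.5638, 0.1452, 0.3341]
eef_rot: [[0.005, 0.323, 0.946], [0.002, 0.946, -0.323], [-1.0, 0.003, 0.004]]
ft_force: [0.2, -0.3, -1.7]
grip_width: 0.0295
```

```bash
python3 go.py 468.7 -164.6 160 6.1
```

```text
shift [ 0.0011 -0.324   0.01  ] turn [-0.435  0.005 -0.002]
now grasp [564.7 145.5 162.1] yaw -18.83224518351256 tilt x [0.00507515 0.00158289] t 3.85 w 0.029522860890787626 f [ 0.20374039 -0.30581666 -1.74602653] q [0.15 0.51 1.54 0.   1.09 0.48]
```

Call:
apply_moves(
  plan=[
    [-1,0,-0.04,0.001,-0.06,0,0],
    [-1,0,-0.08,0.002,-0.11,0,0],
    [-1,0,-0.12,0.003,-0.17,0,0],
    [-1,0,-0.16,0.005,-0.22,0,0],
    [-1,0,-0.2,0.006,-0.28,0,0],
    [-1,0,-0.24,0.007,-0.33,0.002,0],
    [-1,0,-0.28,0.009,-0.39,0.004,0],
    [-1,0,-0.31,0.01,-0.42,0.005,-0.002],
    [-1,0,-0.324,0.01,-0.435,0.005,-0.002],
    [-1,0,-0.324,0.01,-0.435,0.005,-0.002],
    [-1,0,-0.324,0.01,-0.435,0.005,-0.002],
  ],
)

```text
t: 4.95
tool_pos: [0.4685, -0.1644, 0.3324]
eef_rot: [[-0.001, -0.105, 0.994], [0.001, 0.994, 0.105], [-1.0, 0.001, -0.001]]
ft_force: [-0.3, 1.2, -0.7]
grip_width: 0.0294
```

```bash
python3 go.py 468.7 -164.6 44.5 6.1; python3 - <<'E'
from h import *
import pickle
s=manip.sense(); im=manip.get_image('wrist'); im['R']=np.array(s['eef_rot']);im['p']=np.array(s['tool_pos'])
pickle.dump(im,open('w2.pkl','wb')); cv2.imwrite('pics/w2.png',im['color'][...,::-1])
E
```

```text
shift [ 0.1159 -0.0003  0.0003] turn [-0.001 -0.001 -0.001]
now grasp [ 468.3 -164.2  160.4] yaw 6.024635244773359 tilt x [-0.00120272  0.00093998] t 4.95 w 0.02940534206215171 f [-0.33351946  1.24576133 -0.72042492] q [-0.46  0.41  1.75  0.    0.99 -0.56]
```

View pics/w2.png

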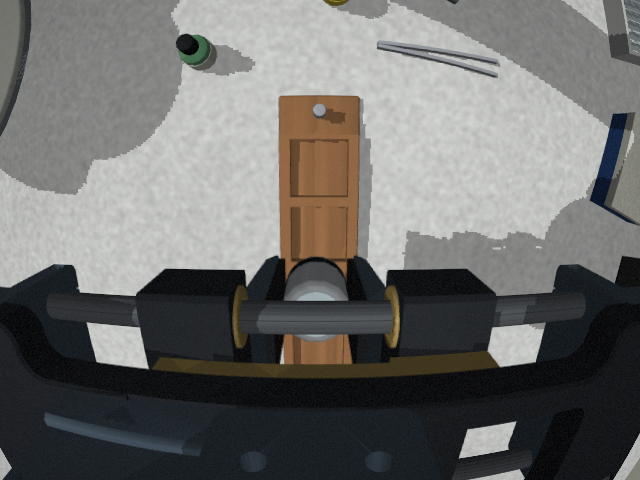

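Wrist view with squat held: the wood rack runs straight up the picture. Bay 1 rim spans columns 290–349 and rows 139–197; bay 2 starts at row 206 and ends near 262; the pin is at (319,110).

```bash
python3 - <<'E'
from wr import *
im=pickle.load(open('w2.pkl','rb'))
for n,u,v,z in (('bay1',319.5,168,18),('b1top',319.5,139,18),('b1bot',319.5,197,18),('b2top',320,206,18),('b2bot',320,261,18),('pin',319,110,32)): print(n,wp(im,u,v,z/1000))
E
python3 m2.py | tail -8
```

```text
bay1 [ 465.8 -111. ]
b1top [463.4 -87.9]
b1bot [ 468.3 -134.2]
b2top [ 469.5 -141.4]
b2bot [ 474.5 -187.4]
pin [460.6 -66.4]
pitch [np.float64(51.470213266173666), np.float64(57.88689618930603), np.float64(44.78253634438865)]
bay1 [ 462.88823529 -110.9410589 ] bay4 [ 480.21525052 -271.91857595] 161.90733909580072 pin [458.54073277 -65.40082451]
1 [ 462.88823529 -110.9410589 ]
2 [ 468.66390703 -164.60023125]
3 [ 474.43957877 -218.2594036 ]
4 [ 480.21525052 -271.91857595]
new dir 96.14345022829451
old dir 71.24433933409996
```

Call:
apply_moves(
  plan=[
    [-1,0.03,0,0.002,0,0,0],
    [-1,0.07,0,0.002,0,0,0],
    [-1,0.1,0,0.002,0,0,0],
    [-1,0.106,0,0.002,0,0,0],
    [-1,0.11,0,0.002,0,0,0],
    [-1,0.112,0,0.002,0,0,0],
    [-1,0.114,0,0.002,0,0,0],
    [-1,0.1155,0,0.002,0,0,0],
    [-1,0.1155,0,0.002,0,0,0],
  ],
)

```text
t: 5.9
tool_pos: [0.4707, -0.1638, 0.2175]
eef_rot: [[-0.0, -0.106, 0.994], [0.0, 0.994, 0.106], [-1.0, 0.0, -0.0]]
ft_force: [-0.2, 0.8, -0.6]
grip_width: 0.029
```

Call:
apply_moves(
  plan=[
    [-1,0.001,0,0,0,0,0],
    [-1,0.0015,0,0,0,0,0],
    [-1,0.0015,0,0,0,0,0],
  ],
)

```text
t: 6.2
tool_pos: [0.4708, -0.1639, 0.2165]
eef_rot: [[0.001, -0.106, 0.994], [0.0, 0.994, 0.106], [-1.0, 0.0, 0.001]]
ft_force: [-0.9, 0.3, 7.2]
grip_width: 0.0294
```

Call:
apply_moves(
  plan=[
    [-0.3,0,0,0,0,0,0],
    [-0.2,0,0,0,0,0,0],
    [0,0,0,0,0,0,0],
    [0.3,0,0,0,0,0,0],
    [0.5,-0.02,0,0,0,0,0],
    [0.6,-0.06,0,0,0,0,0],
    [0.6,-0.1,0,0,0,0,0],
    [0.6,-0.13,0,0,0,0,0],
    [0.6,-0.13,0,0,0,0,0],
  ],
)

```text
t: 7.1
tool_pos: [0.4714, -0.1642, 0.35]
eef_rot: [[0.006, -0.106, 0.994], [-0.003, 0.994, 0.106], [-1.0, -0.003, 0.006]]
ft_force: [1.3, -0.2, -0.6]
grip_width: 0.0727
```

```bash
python3 go.py 549.5 102.8 175 -18.8; python3 - <<'E'
from h import *
im=manip.get_image('scene');cv2.imwrite('pics/s2.png',cv2.resize(im['color'][190:340,100:520,::-1],None,fx=1.8,fy=1.8))
E
```

```text
shift [0.0028 0.2573 0.1058] turn [0.434 0.006 0.002]
now grasp [ 472.5 -164.7  178. ] yaw 6.071330571865203 tilt x [ 0.00610397 -0.00266024] t 7.1 w 0.07270009974573595 f [ 1.29860945 -0.19484917 -0.55694308] q [-0.45  0.39  1.72  0.    1.03 -0.56]
```

View pics/s2.png

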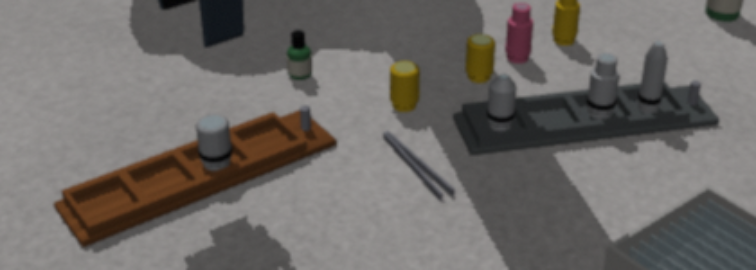

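Squat stands upright in wood bay 2 (crop (213,140)). Next is tapered, to bay 1.

Call:
apply_moves(
  plan=[
    [0.6,0,0.045,0.018,0.08,0,0],
    [0.6,0,0.09,0.036,0.16,0,0],
    [0.6,0,0.135,0.054,0.24,0,0],
    [0.6,0.001,0.18,0.072,0.32,0,0],
    [0.6,0.002,0.22,0.09,0.38,0.003,0],
    [0.6,0.003,0.245,0.1,0.42,0.005,0.002],
    [0.6,0.003,0.257,0.106,0.434,0.006,0.002],
    [0.6,0.003,0.257,0.106,0.434,0.006,0.002],
    [0.6,0.003,0.257,0.106,0.434,0.006,0.002],
  ],
)

```text
t: 8.05
tool_pos: [0.5488, 0.1025, 0.3438]
eef_rot: [[-0.004, 0.321, 0.947], [0.001, 0.947, -0.321], [-1.0, -0.001, -0.004]]
ft_force: [-1.1, -0.5, -0.6]
grip_width: 0.0727
```

```bash
python3 go.py 549.5 102.8 43 -18.8
```

```text
shift [0.1287 0.0006 0.001 ] turn [ 0.001 -0.004  0.001]
now grasp [548.2 102.6 171.8] yaw -18.737914727598813 tilt x [-0.00384543  0.00072283] t 8.05 w 0.07273491649463822 f [-1.12029497 -0.50969962 -0.57525732] q [0.08 0.47 1.58 0.   1.09 0.4 ]
```

Call:
apply_moves(
  plan=[
    [0.6,0.03,0.0005,0.001,0,-0.004,0],
    [0.6,0.07,0.0005,0.001,0,-0.004,0],
    [0.5,0.11,0.0005,0.001,0,-0.004,0],
    [0.3,0.1295,0.0005,0.001,0,-0.004,0],
    [0.1,0.1295,0.0005,0.001,0,-0.004,0],
    [-0.1,0.1295,0.0005,0.001,0,-0.004,0],
    [-0.25,0.1295,0.0005,0.001,0,-0.004,0],
    [-0.35,0.1295,0.0005,0.001,0,-0.004,0],
    [-0.41,0.1295,0.0005,0.001,0,-0.004,0],
    [-0.5,0.1295,0.0005,0.001,0,-0.004,0],
    [-1,0.1295,0.0005,0.001,0,-0.004,0],
    [-1,0.1295,0.0005,0.001,0,-0.004,0],
  ],
)

```text
t: 9.25
tool_pos: [0.5497, 0.1028, 0.215]
eef_rot: [[0.001, 0.321, 0.947], [-0.001, 0.947, -0.321], [-1.0, -0.0, 0.001]]
ft_force: [-1.3, -0.2, 9.3]
grip_width: 0.0251
```

Call:
apply_moves(
  plan=[
    [-1,-0.02,0,0,0,0,0],
    [-1,-0.06,0,0,0,0,0],
    [-1,-0.1,0,0,0,0,0],
    [-1,-0.12,0,0,0,0,0],
    [-1,-0.12,0,0,0,0,0],
  ],
)

```text
t: 9.75
tool_pos: [0.5501, 0.103, 0.338]
eef_rot: [[0.006, 0.321, 0.947], [-0.0, 0.947, -0.321], [-1.0, 0.002, 0.006]]
ft_force: [0.4, 0.7, -1.0]
grip_width: 0.0253
```

```bash
python3 go.py 464.5 -111 163 6.1
```

```text
shift [ 0.0025 -0.2302 -0.0124] turn [-0.433  0.006 -0.001]
now grasp [551.2 103.  166. ] yaw -18.71503460384578 tilt x [ 0.00634425 -0.00014874] t 9.75 w 0.02530936807029876 f [ 0.40152474  0.71382168 -1.03140524] q [ 0.08  0.48  1.59 -0.    1.07  0.41]
```

Call:
apply_moves(
  plan=[
    [-1,0,-0.04,-0.002,-0.08,0,0],
    [-1,0,-0.08,-0.004,-0.15,0.001,0],
    [-1,0,-0.12,-0.006,-0.23,0.002,0],
    [-1,0,-0.16,-0.008,-0.3,0.003,0],
    [-1,0,-0.195,-0.01,-0.37,0.004,0],
    [-1,0,-0.22,-0.012,-0.42,0.005,0],
    [-1,0,-0.23,-0.0125,-0.433,0.006,-0.001],
    [-1,0,-0.23,-0.0125,-0.433,0.006,-0.001],
    [-1,0,-0.23,-0.0125,-0.433,0.006,-0.001],
  ],
)

```text
t: 10.65
tool_pos: [0.4644, -0.1105, 0.3369]
eef_rot: [[-0.0, -0.105, 0.994], [0.0, 0.994, 0.105], [-1.0, 0.0, -0.0]]
ft_force: [-0.1, 0.6, -0.6]
grip_width: 0.0253
```

```bash
python3 go.py 464.5 -111 43 6.1
```

```text
shift [ 1.219e-01 -5.000e-04  1.000e-04] turn [-0.001 -0.    -0.   ]
now grasp [ 464.3 -110.5  164.9] yaw 6.032047522974709 tilt x [-4.82413868e-04  8.06936454e-05] t 10.65 w 0.025318995047048768 f [-0.07198576  0.57606448 -0.56096386] q [-0.36  0.38  1.78 -0.    0.98 -0.46]
```

Call:
apply_moves(
  plan=[
    [-1,0.03,0,0,0,0,0],
    [-1,0.07,0,0,0,0,0],
    [-1,0.1,0,0,0,0,0],
    [-1,0.112,0,0,0,0,0],
    [-1,0.116,0,0,0,0,0],
    [-1,0.118,0,0,0,0,0],
    [-1,0.12,0,0,0,0,0],
    [-1,0.121,0,0,0,0,0],
    [-1,0.122,0,0,0,0,0],
    [-1,0.1225,0,0,0,0,0],
    [-1,0.1225,0,0,0,0,0],
  ],
)

```text
t: 11.75
tool_pos: [0.4645, -0.1106, 0.215]
eef_rot: [[0.001, -0.105, 0.994], [-0.0, 0.994, 0.105], [-1.0, -0.0, 0.001]]
ft_force: [-0.3, 0.9, 6.8]
grip_width: 0.0252
```

Contact at the same height as when it was gripped. Releasing.

Call:
apply_moves(
  plan=[
    [-0.4,0,0,0,0,0,0],
    [-0.3,0,0,0,0,0,0],
    [-0.1,0,0,0,0,0,0],
    [0.2,0,0,0,0,0,0],
    [0.5,-0.02,0,0,0,0,0],
    [0.6,-0.06,0,0,0,0,0],
    [0.6,-0.1,0,0,0,0,0],
    [0.6,-0.14,0,0,0,0,0],
    [0.6,-0.15,0,0,0,0,0],
    [0.6,-0.15,0,0,0,0,0],
  ],
)

```text
t: 12.75
tool_pos: [0.4646, -0.1106, 0.3662]
eef_rot: [[0.003, -0.105, 0.994], [-0.001, 0.994, 0.105], [-1.0, -0.002, 0.003]]
ft_force: [0.5, 0.3, -0.1]
grip_width: 0.0732
```

```bash
python3 go.py 580.5 200.3 190 -18.8
```

```text
shift [0.0042 0.2971 0.1479] turn [0.433 0.004 0.001]
now grasp [ 465.2 -110.9  194.2] yaw 6.023813548060714 tilt x [ 0.00335542 -0.00127114] t 12.75 w 0.07321869584758908 f [ 0.51531583  0.28277084 -0.14023658] q [-0.36  0.34  1.75 -0.    1.05 -0.46]
```

Call:
apply_moves(
  plan=[
    [0.6,0,0.04,0.02,0.06,0,0],
    [0.6,0,0.08,0.04,0.12,0,0],
    [0.6,0,0.12,0.06,0.18,0,0],
    [0.6,0.001,0.16,0.08,0.24,0,0],
    [0.6,0.002,0.2,0.1,0.3,0.003,0],
    [0.6,0.003,0.24,0.12,0.36,0.004,0.001],
    [0.6,0.004,0.28,0.14,0.41,0.004,0.001],
    [0.6,0.004,0.297,0.148,0.433,0.004,0.001],
    [0.6,0.004,0.297,0.148,0.433,0.004,0.001],
    [0.6,0.004,0.297,0.148,0.433,0.004,0.001],
  ],
)

```text
t: 13.75
tool_pos: [0.5802, 0.2002, 0.3602]
eef_rot: [[-0.003, 0.321, 0.947], [-0.001, 0.947, -0.321], [-1.0, -0.002, -0.003]]
ft_force: [-1.1, -0.2, 1.0]
grip_width: 0.073
```

```bash
python3 go.py 580.5 200.3 43 -18.8;  python3 - <<'E'
from h import *
im=manip.get_image('scene');cv2.imwrite('pics/s3.png',cv2.resize(im['color'][190:340,100:520,::-1],None,fx=1.8,fy=1.8))
E
```

```text
shift [0.1452 0.0005 0.0006] turn [ 0.001 -0.003  0.002]
now grasp [579.7 200.  188.2] yaw -18.715254793408192 tilt x [-0.00325787 -0.00078579] t 13.75 w 0.07296481785622298 f [-1.05011531 -0.20579944  1.04982659] q [ 0.23  0.52  1.43 -0.    1.2   0.56]
```

View pics/s3.png

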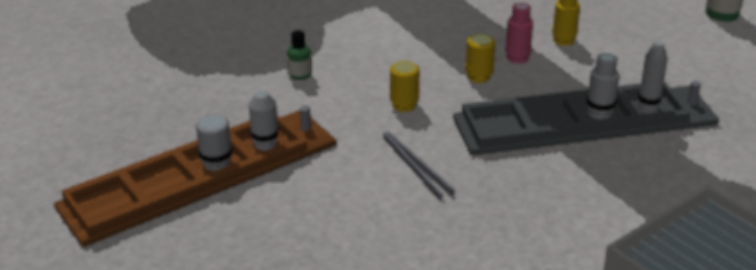

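Tapered stands upright in bay 1 (262,122) and squat is still in bay 2. Next is stepped, to bay 3.

Call:
apply_moves(
  plan=[
    [0.6,0.04,0.0005,0.0005,0,-0.003,0.002],
    [0.6,0.08,0.0005,0.0005,0,-0.003,0.002],
    [0.5,0.12,0.0005,0.0005,0,-0.003,0.002],
    [0.3,0.146,0.0005,0.0005,0,-0.003,0.002],
    [0.1,0.146,0.0005,0.0005,0,-0.003,0.002],
    [-0.1,0.146,0.0005,0.0005,0,-0.003,0.002],
    [-0.22,0.146,0.0005,0.0005,0,-0.003,0.002],
    [-0.3,0.146,0.0005,0.0005,0,-0.003,0.002],
    [-0.37,0.146,0.0005,0.0005,0,-0.003,0.002],
    [-0.45,0.146,0.0005,0.0005,0,-0.003,0.002],
    [-1,0.146,0.0005,0.0005,0,-0.003,0.002],
    [-1,0.146,0.0005,0.0005,0,-0.003,0.002],
  ],
)

```text
t: 15.0
tool_pos: [0.5805, 0.1999, 0.2153]
eef_rot: [[0.001, 0.321, 0.947], [0.0, 0.947, -0.321], [-1.0, 0.001, 0.001]]
ft_force: [-1.8, -1.7, 7.2]
grip_width: 0.0274
```

Call:
apply_moves(
  plan=[
    [-1,-0.02,0,0,0,0,0],
    [-1,-0.06,0,0,0,0,0],
    [-1,-0.1,0,0,0,0,0],
    [-1,-0.125,0,0,0,0,0],
    [-1,-0.125,0,0,0,0,0],
  ],
)

```text
t: 15.5
tool_pos: [0.581, 0.2001, 0.3442]
eef_rot: [[0.007, 0.321, 0.947], [0.002, 0.947, -0.321], [-1.0, 0.004, 0.006]]
ft_force: [0.1, -0.2, -1.6]
grip_width: 0.0274
```

```bash
python3 go.py 476 -218.2 168 6.1
```

```text
shift [ 0.0027 -0.4299  0.0349] turn [-0.434  0.007 -0.003]
now grasp [582.3 200.4 172.2] yaw -18.74366726462135 tilt x [0.00747618 0.00182712] t 15.5 w 0.027402926005821386 f [ 0.12359393 -0.20818979 -1.61531399] q [0.23 0.54 1.45 0.   1.15 0.56]
```

Call:
apply_moves(
  plan=[
    [-1,0,-0.04,0.003,-0.04,0,0],
    [-1,0,-0.08,0.006,-0.08,0.001,0],
    [-1,0,-0.125,0.01,-0.13,0.002,0],
    [-1,0,-0.17,0.014,-0.17,0.003,0],
    [-1,0,-0.215,0.017,-0.22,0.004,0],
    [-1,0,-0.26,0.021,-0.26,0.005,0],
    [-1,0,-0.305,0.025,-0.31,0.006,0],
    [-1,0,-0.35,0.028,-0.355,0.007,-0.002],
    [-1,0,-0.39,0.032,-0.395,0.007,-0.003],
    [-1,0,-0.42,0.034,-0.425,0.007,-0.003],
    [-1,0,-0.43,0.035,-0.434,0.007,-0.003],
    [-1,0,-0.43,0.035,-0.434,0.007,-0.003],
  ],
)

```text
t: 16.7
tool_pos: [0.4756, -0.2192, 0.342]
eef_rot: [[-0.001, -0.105, 0.995], [0.0, 0.995, 0.105], [-1.0, 0.0, -0.001]]
ft_force: [-0.1, 0.7, -1.7]
grip_width: 0.0274
```

```bash
python3 go.py 476 -218.2 43.3 6.1
```

```text
shift [0.1267 0.0009 0.0006] turn [-0.002 -0.001 -0.   ]
now grasp [ 475.5 -219.2  170. ] yaw 6.008714601097625 tilt x [-6.18141911e-04  7.70841297e-05] t 16.7 w 0.027383129121257465 f [-0.14515118  0.65115859 -1.7063005 ] q [-0.55  0.43  1.67 -0.    1.04 -0.65]
```

Call:
apply_moves(
  plan=[
    [-1,0.03,0.001,0,0,0,0],
    [-1,0.07,0.001,0,0,0,0],
    [-1,0.1,0.001,0,0,0,0],
    [-1,0.116,0.001,0,0,0,0],
    [-1,0.121,0.001,0,0,0,0],
    [-1,0.123,0.001,0,0,0,0],
    [-1,0.125,0.001,0,0,0,0],
    [-1,0.126,0.001,0,0,0,0],
    [-1,0.127,0.001,0,0,0,0],
    [-1,0.1275,0.001,0,0,0,0],
    [-1,0.1275,0.001,0,0,0,0],
  ],
)

```text
t: 17.8
tool_pos: [0.4755, -0.2183, 0.2153]
eef_rot: [[0.0, -0.104, 0.995], [-0.0, 0.995, 0.104], [-1.0, -0.001, 0.0]]
ft_force: [-1.1, 0.6, 8.7]
grip_width: 0.0272
```

Call:
apply_moves(
  plan=[
    [-0.35,0,0,0,0,0,0],
    [-0.25,0,0,0,0,0,0],
    [-0.1,0,0,0,0,0,0],
    [0.2,0,0,0,0,0,0],
    [0.5,-0.02,0,0,0,0,0],
    [0.6,-0.06,0,0,0,0,0],
    [0.6,-0.1,0,0,0,0,0],
    [0.6,-0.14,0,0,0,0,0],
    [0.6,-0.16,0,0,0,0,0],
    [0.6,-0.16,0,0,0,0,0],
  ],
)

```text
t: 18.8
tool_pos: [0.4759, -0.2185, 0.3782]
eef_rot: [[0.005, -0.105, 0.995], [-0.003, 0.995, 0.105], [-1.0, -0.004, 0.004]]
ft_force: [-0.1, 0.6, -1.0]
grip_width: 0.0729
```

```bash
python3 go.py 598.5 248.2 200 -18.8
```

```text
shift [0.0053 0.4513 0.1707] turn [0.433 0.005 0.003]
now grasp [ 476.7 -219.   206.2] yaw 5.999833177490305 tilt x [ 0.0048182  -0.00318492] t 18.8 w 0.07285815788908084 f [-0.0565422   0.5589146  -1.04139408] q [-0.54  0.38  1.63 -0.    1.12 -0.65]
```

Call:
apply_moves(
  plan=[
    [0.6,0,0.045,0.017,0.04,0,0],
    [0.6,0,0.09,0.034,0.09,0,0],
    [0.6,0,0.135,0.051,0.13,0,0],
    [0.6,0.001,0.18,0.068,0.17,0,0],
    [0.6,0.002,0.225,0.085,0.22,0.003,0],
    [0.6,0.003,0.27,0.102,0.26,0.004,0.001],
    [0.6,0.004,0.315,0.119,0.3,0.004,0.001],
    [0.6,0.005,0.36,0.136,0.345,0.005,0.003],
    [0.6,0.005,0.405,0.153,0.39,0.005,0.003],
    [0.6,0.005,0.44,0.167,0.42,0.005,0.003],
    [0.6,0.005,0.451,0.171,0.433,0.005,0.003],
    [0.6,0.005,0.451,0.171,0.433,0.005,0.003],
  ],
)

```text
t: 20.0
tool_pos: [0.5988, 0.2492, 0.3709]
eef_rot: [[-0.001, 0.321, 0.947], [-0.0, 0.947, -0.321], [-1.0, -0.0, -0.001]]
ft_force: [0.4, -0.5, -0.3]
grip_width: 0.0728
```

```bash
python3 go.py 598.5 248.2 43 -18.8; python3 - <<'E'
from h import *
im=manip.get_image('scene');cv2.imwrite('pics/s4.png',cv2.resize(im['color'][190:340,100:520,::-1],None,fx=1.8,fy=1.8))
E
```

```text
shift [ 0.1559 -0.001   0.0002] turn [ 0.002 -0.001  0.   ]
now grasp [598.6 249.2 198.9] yaw -18.705197607123203 tilt x [-1.17241321e-03 -4.99449684e-05] t 20.0 w 0.0727948091911171 f [ 0.4431017  -0.47003025 -0.29253214] q [0.3  0.56 1.32 0.   1.26 0.63]
```

View pics/s4.png

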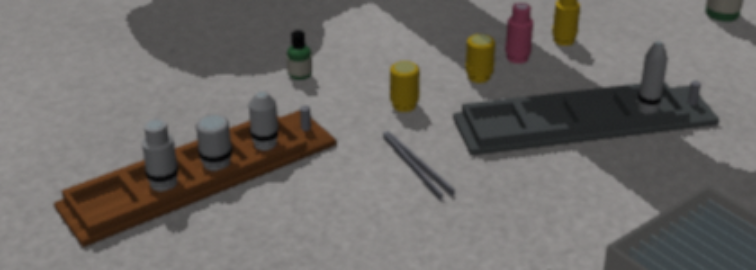

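Stepped is upright in bay 3 (160,155). Last is slim, to bay 4, closing more slowly.

Call:
apply_moves(
  plan=[
    [0.6,0.04,-0.001,0,0,-0.001,0],
    [0.6,0.08,-0.001,0,0,-0.001,0],
    [0.5,0.12,-0.001,0,0,-0.001,0],
    [0.3,0.145,-0.001,0,0,-0.001,0],
    [0.1,0.1565,-0.001,0,0,-0.001,0],
    [-0.1,0.1565,-0.001,0,0,-0.001,0],
    [-0.25,0.1565,-0.001,0,0,-0.001,0],
    [-0.33,0.1565,-0.001,0,0,-0.001,0],
    [-0.38,0.1565,-0.001,0,0,-0.001,0],
    [-0.43,0.1565,-0.001,0,0,-0.001,0],
    [-0.47,0.1565,-0.001,0,0,-0.001,0],
    [-0.5,0.1565,-0.001,0,0,-0.001,0],
  ],
)

```text
t: 21.25
tool_pos: [0.5982, 0.247, 0.215]
eef_rot: [[0.0, 0.321, 0.947], [-0.001, 0.947, -0.321], [-1.0, -0.0, 0.0]]
ft_force: [0.9, 0.5, 0.7]
grip_width: 0.0229
```

Call:
apply_moves(
  plan=[
    [-0.54,0,0,0,0,0,0],
    [-0.6,0,0,0,0,0,0],
    [-1,0,0,0,0,0,0],
    [-1,0,0,0,0,0,0],
  ],
)

```text
t: 21.65
tool_pos: [0.5982, 0.247, 0.2149]
eef_rot: [[0.0, 0.321, 0.947], [-0.001, 0.947, -0.321], [-1.0, -0.001, 0.0]]
ft_force: [0.2, 0.8, 1.5]
grip_width: 0.0214
```

Call:
apply_moves(
  plan=[
    [-1,-0.02,0,0,0,0,0],
    [-1,-0.06,0,0,0,0,0],
    [-1,-0.1,0,0,0,0,0],
    [-1,-0.125,0,0,0,0,0],
    [-1,-0.125,0,0,0,0,0],
  ],
)

```text
t: 22.15
tool_pos: [0.5989, 0.2474, 0.3438]
eef_rot: [[0.006, 0.321, 0.947], [0.001, 0.947, -0.321], [-1.0, 0.003, 0.005]]
ft_force: [0.8, 0.7, -2.2]
grip_width: 0.021
```

```bash
python3 go.py 481.7 -271.9 168 6.1
```

```text
shift [ 0.0024 -0.5294  0.0556] turn [-0.433  0.006 -0.002]
now grasp [599.9 247.6 171.8] yaw -18.719075067199427 tilt x [0.0057648  0.00121236] t 22.15 w 0.020989639604616812 f [ 0.7700945   0.68252487 -2.22129379] q [ 0.3   0.58  1.36 -0.    1.19  0.63]
```

Call:
apply_moves(
  plan=[
    [-1,0,-0.03,0.003,-0.02,0,0],
    [-1,0,-0.07,0.007,-0.06,0.001,0],
    [-1,0,-0.115,0.012,-0.09,0.002,0],
    [-1,0,-0.16,0.017,-0.13,0.003,0],
    [-1,0,-0.205,0.021,-0.17,0.004,0],
    [-1,0,-0.25,0.026,-0.2,0.005,0],
    [-1,0,-0.295,0.031,-0.24,0.006,0],
    [-1,0,-0.34,0.036,-0.28,0.006,-0.002],
    [-1,0,-0.385,0.04,-0.315,0.006,-0.002],
    [-1,0,-0.43,0.045,-0.35,0.006,-0.002],
    [-1,0,-0.47,0.049,-0.385,0.006,-0.002],
    [-1,0,-0.5,0.053,-0.41,0.006,-0.002],
  ],
)

```text
t: 23.35
tool_pos: [0.4875, -0.2453, 0.3416]
eef_rot: [[-0.002, -0.083, 0.997], [0.0, 0.997, 0.083], [-1.0, 0.001, -0.002]]
ft_force: [0.4, -0.1, -1.2]
grip_width: 0.0214
```

```bash
python3 go.py 481.7 -271.9 168 6.1
```

```text
shift [ 0.0016 -0.026  -0.008 ] turn [-0.023 -0.002 -0.001]
now grasp [ 487.2 -245.3  169.6] yaw 4.782103659617088 tilt x [-0.0016141   0.00049919] t 23.35 w 0.02136013970533968 f [ 0.37335737 -0.053559   -1.23726856] q [-0.58  0.46  1.62 -0.    1.07 -0.66]
```

Call:
apply_moves(
  plan=[
    [-1,0,-0.018,-0.005,-0.015,-0.002,0],
    [-1,0,-0.026,-0.008,-0.023,-0.002,-0.001],
    [-1,0,-0.026,-0.008,-0.023,-0.002,-0.001],
    [-1,0.03,-0.026,-0.008,-0.023,-0.002,-0.001],
    [-1,0.07,-0.026,-0.008,-0.023,-0.002,-0.001],
    [-1,0.1,-0.026,-0.008,-0.023,-0.002,-0.001],
    [-1,0.115,-0.026,-0.008,-0.023,-0.002,-0.001],
    [-1,0.12,-0.026,-0.008,-0.023,-0.002,-0.001],
    [-1,0.122,-0.026,-0.008,-0.023,-0.002,-0.001],
    [-1,0.122,-0.026,-0.008,-0.023,-0.002,-0.001],
  ],
)

```text
t: 24.35
tool_pos: [0.4818, -0.2715, 0.2201]
eef_rot: [[0.001, -0.107, 0.994], [-0.001, 0.994, 0.107], [-1.0, -0.001, 0.001]]
ft_force: [-0.4, -0.6, -0.2]
grip_width: 0.0215
```

Call:
apply_moves(
  plan=[
    [-1,0.0015,0,0,0,0,0],
    [-1,0.003,0,0,0,0,0],
    [-1,0.004,0,0,0,0,0],
    [-1,0.005,0,0,0,0,0],
    [-1,0.0055,0,0,0,0,0],
    [-1,0.0055,0,0,0,0,0],
  ],
)

```text
t: 24.95
tool_pos: [0.4818, -0.2716, 0.2149]
eef_rot: [[0.001, -0.107, 0.994], [-0.001, 0.994, 0.107], [-1.0, -0.001, 0.001]]
ft_force: [-1.3, 0.3, 5.1]
grip_width: 0.0217
```

Contact at the gripped height. Releasing and backing off.

Call:
apply_moves(
  plan=[
    [-0.5,0,0,0,0,0,0],
    [-0.4,0,0,0,0,0,0],
    [-0.2,0,0,0,0,0,0],
    [0.1,0,0,0,0,0,0],
    [0.4,-0.02,0,0,0,0,0],
    [0.6,-0.06,0,0,0,0,0],
    [0.6,-0.1,0,0,0,0,0],
    [0.6,-0.14,0,0,0,0,0],
    [0.6,-0.17,0,0,0,0,0],
    [0.6,-0.2,0,0,0,0,0],
    [0.6,-0.2,0,0,0,0,0],
  ],
)

```text
t: 26.05
tool_pos: [0.4821, -0.2717, 0.4187]
eef_rot: [[0.006, -0.107, 0.994], [-0.004, 0.994, 0.107], [-1.0, -0.005, 0.006]]
ft_force: [0.3, -0.1, -0.1]
grip_width: 0.0728
```

Call:
apply_moves(
  plan=[
    [0.6,0,-0.05,-0.02,0,0,0],
    [0.6,0,-0.1,-0.04,0,0,0],
    [0.6,0,-0.15,-0.06,0,0,0],
    [0.6,0,-0.2,-0.08,0,0,0],
    [0.6,0,-0.25,-0.1,0,0,0],
    [0.6,0,-0.25,-0.1,0,0,0],
    [0.6,0,-0.25,-0.1,0,0,0],
  ],
)

```text
t: 26.75
tool_pos: [0.408, -0.5335, 0.418]
eef_rot: [[0.006, -0.104, 0.995], [-0.004, 0.995, 0.104], [-1.0, -0.005, 0.005]]
ft_force: [-0.2, 0.9, -0.3]
grip_width: 0.0733
```

```bash
python3 - <<'E'
from h import *
import pickle
im=manip.get_image('top');pickle.dump(im,open('top.pkl','wb'))
s=manip.get_image('scene')['color'][210:330,120:330,::-1]
b=cv2.resize(im['color'][252:312,345:515,::-1],None,fx=4,fy=4,interpolation=2)
s=cv2.resize(s,(680,340)); cv2.imwrite('pics/end.png',np.vstack([np.clip(b*1.4,0,255).astype(np.uint8),s]))
E
```

```text
(no output)
```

View pics/end.png

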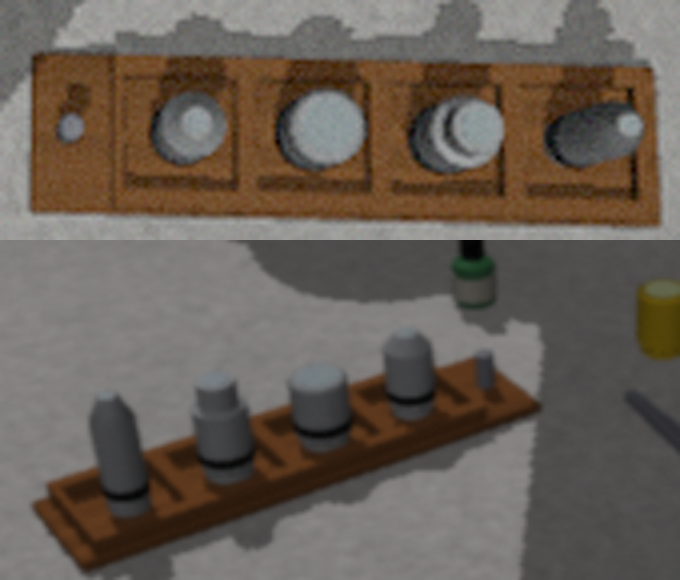

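All four stand in order: tapered, squat, stepped, slim from the pin. I'll check the tops numerically.

```bash
sed -n 1,5p m2.py > m3.py; cat >> m3.py <<'E'
p1=np.array([464.5,-111]);p4=np.array([481.7,-271.9]);e=(p1-p4)/np.linalg.norm(p1-p4);n=np.array([e[1],-e[0]])
for i,(k,x,y,z) in enumerate((('tapered',196,123,64),('squat',326,128,54),('stepped',477,131,72),('slim',629,126,84))):
    t=bp(345+x/4-.4,252+y/4-.4,z/1000); d=t-(p1+(p4-p1)*i/3); print(k,t,'along',d@e,'across',d@n)
E
python3 m3.py; python3 -c "
from rig import manip; print(manip.sense()['ft_force']); print(manip.close_job())"
```

```text
tapered [ 462.78151754 -111.16513164] along 0.01846667938562835 across -1.7262993350799425
squat [ 468.43399408 -162.78435133] along 2.0297645646368627 across -1.5926116928174823
stepped [ 472.38403459 -216.47859098] along 2.158755010481413 across -3.372275793752512
slim [ 479.92361279 -269.74897613] along 2.3276556720070896 across -1.5376847027721097
[0.81699569 0.66132754 0.5414569 ]
the job is handed in; nothing more can be done
None
```

I moved all four objectives into the wooden rack in reverse order and handed the job in at about 27 s of robot time. Counting from the pin, the wooden rack now holds tapered, squat, stepped and slim. The grey rack held slim, stepped, squat and tapered.

- **Placement:** Each objective was set down slowly. Each one touched the bay floor at the same tool height it was gripped at, with a contact force of 5–9 N.
- **Last checks:** The final pictures show all four upright in their bays and the arm well clear of the rack. Measured at their tops in the top camera, they lie within about 4 mm of the bay centres, against the 13.5 mm allowed. I did not measure tilt or foot height separately.
- **Disagreement:** The wrist and top cameras disagreed by 1–4 mm, mostly in x. I used the average of the two, which is within the stated calibration and the bay tolerance. Nothing failed.

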